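# Tighten the detector clamp with the T-handled hex key

## Robot

A 6-joint arm with a two-finger parallel gripper is mounted at the origin on the work surface. World frame = base frame: x ahead of the robot, y to its left, z up, the work surface at z = 0. Lengths are in m, angles in degrees, forces in N, time in s.
With the tool pointing down it reaches from about 0.4 to 0.825 m from the base axis. Payload 7 kg.
Tool frame: the origin (TCP) lies at the very end of the fingers, on their centre line; the grasp point (between the pads) lies 19 mm behind it; x points along the fingers, y is the direction in which the jaws open and shut, and the axes are right-handed (so a half turn about x gives the same grasp; the last joint's range is limited). The gripper opens to 88 mm and grips with 3 to 60 N. Pads are 19 mm wide; open, the fingers measure 130 mm over their backs; the gripper's body (78 mm by 193 mm) begins 47 mm behind the grasp point.
Start: joints at [-59.066, 20.546, 0.682, 0, -70.136, -16.507], TCP at [0.168, -0.654, 0.227] pointing down, gripper open.
Joint ranges: [-176.03, 176.03], [-82.01, 121.73], [-58.28, 71.71], [-173.87, 95.51], [-174.79, -0.11], [-173.66, 173.66]. Speed limits (degrees/s): [136.94, 136.94, 172.46, 180, 180, 180].

## Interface

Orientations are given as [roll, pitch, yaw] about the fixed x, y, z axes, in that order (R = Rz(yaw) Ry(pitch) Rx(roll)).
In Python, from plant import * gives the robot as it stands. The module is installed in compiled form; this text tells all that it offers.
- The arm moves only by the shell command python3 -m creep 'ROWS' [FORCE]. ROWS is a JSON object of lists of equal length, an entry for each row: "jaw": the closure, from -1 (fully open) to 1 (shut); "translation": the shift along the tool's x, y, z in m, a list of three; "roll": the turn about the tool's x in rad. A call has exactly 10 rows; each row shifts and turns the commanded pose from where the row before left it, along the tool's axes as they then stand; what a row does not reach is not made up. A row lasts 1/10 s, in which the tool goes at most 50 mm and 8.59 degrees, less where a joint would pass 70% of its speed; a pose out of reach is approached as far as the arm can. A call with a gripper value outside its range is refused whole. The fingers move at their own pace and stop on an object; FORCE is the grip in N (left out, the last holds). Time passes only in rows, so rows that do not move let the fingers close, or fill a call up. It gives the time, the measured TCP pose, the force and the opening at its end, in the units of the state.
- get_state(): the state, without advancing time (a new reading comes with each control period).
- capture(name): name is "scene" or "top" or "wrist"; returns a dict with "image" (384x512x3 uint8, red, green, blue), "fovy" (degrees; the focal length in pixels is half the picture's height over the tangent of half this angle, whatever the lens; pixels are square), "cx", "cy" (the principal point, pixels), "pose" (4x4, takes a point from camera to world coordinates); the wrist camera has in their place "tool_from_camera" (4x4, takes a point from camera to tool coordinates, whose origin is the TCP and whose axes are the tool frame's). Camera axes: x right, y up, looking along -z (the intrinsics and any distortion apply to the point x, -y, -z); pixel columns grow to the right and rows downward; lengths in m; the calibration is good to about 2 mm. A picture is of the moment at which its call begins: read the wrist's pose just before it. There is no depth.
- close_job(): hands the job in, once; it reports no verdict.
The state is a dict: "time_s": time; "joints": joint angles; "qd": joint speeds; "joint_torque": joint torques, N m; "tcp_pos": TCP position; "eef_rot": TCP orientation; "contact_force": force on the tool from outside, world axes, zero at the start; "moment": the same for the moment, N m; "gripper_width": finger opening in m.
Only numpy, scipy, OpenCV 4.12 (cv2) and the standard library are available. Lean on these libraries where they do the work, as an engineer would, in place of code of your own. Each camera call takes 0.05 s, during which the arm holds its last target.

## Task

Take the large T-handled hex key out of its wooden stand, push it fully home in the recessed hex socket of the mount that holds the metal detector tube, and only then turn it about a quarter turn clockwise (seen from above) to tighten the clamp. Leave the key standing fully home in that screw, let go of it, and do not turn the screw of the empty mount.

Things in the scene. Friction and masses are not known exactly. Their poses are not given: they have to be found in the camera images.
- hex_key: Larger of two T keys standing in a wooden stand (55 mm high); lift 45 mm to clear. Origin: tip centre, now 10 mm above the table; z up. Steel hex shaft 20 mm across flats, 110 mm long, last 16 mm tapered to a 12 mm tip; two hex corners along its x. Black crossbar on top, 110 to 134 mm above the tip, 70 mm long (its y), 24 wide (x), centred. 0.26 kg. Small key 84 mm away, to -y, top at 111 mm.
- socket (a point): Floor centre of the hex socket, 10 mm above the table, in the fixed mount holding the tube; a key fully home has its tip here. z up. Hole 21.8 mm across flats, 36 deep; lead-in above, 34 wide; block 64 x 64, top 58 mm over the table. Tube 85 mm to +x, along y, under 90 mm high. Frame does not turn with the screw. At the start hex corners lie along x: enter with key x along this x, or +-60 degrees.
- clamp_screw (a joint): Turn of the screw in the mount with the tube, rad: 0 at the start, growing clockwise seen from above; a quarter turn is 1.57. Greased, light friction (0.03 N m), no stop within a quarter turn, stays where left. The key has about 10 degrees of play to either side.
- spare_screw (a joint): Turn of the like screw in the other mount, whose clamp ring is empty, rad: 0 at the start. To be left alone.
Mind the look-alikes: they are no part of the job. Leave any green look-alike of the part that bears socket alone.

How it is judged (in metres and radians):
On the way, in this order (a step that is already met when the one before it is completed fails the run):
1. the large key is fully home in the socket of the mount with the tube, the screw not yet turned (horizontal distance between hex_key and socket below 0.008 m and z of hex_key in the frame of socket below 0.007 m and angle between hex_key's own z axis and vertical below 0.2 rad and value of joint clamp_screw between -0.4 and 0.4 rad), for 0.2 s.
2. the screw has been turned clockwise with the key still fully home (horizontal distance between hex_key and socket below 0.008 m and z of hex_key in the frame of socket below 0.007 m and value of joint clamp_screw above 1.05 rad), for 0.2 s.
At the end, for the whole second after the job is handed in: The large key stands released and at rest in the socket of the mount with the tube, its tip within 7 mm of the socket floor in height and 8 mm sideways, leaning less than 0.2 rad, and that screw has been turned clockwise by 1.05 to 2.1 rad from where it began (all of step 2 and angle between hex_key's own z axis and vertical below 0.2 rad and value of joint clamp_screw below 2.1 rad and linear speed of hex_key below 0.02 m/s); the robot touches nothing.
It fails at once if the screw of the empty mount is turned by more than 0.2 rad (value of joint spare_screw above 0.2 rad or value of joint spare_screw below -0.2 rad).
It also fails if it takes over 45 s, if anything falls off the work surface, if the arm or the gripper's body presses on something with over 40 N, if the wrist force passes 120 N, or if a joint passes its speed limit or range.

## Working session

There is one attempt and no reset: what is moved stays moved. The work goes in short steps, Python scripts to look and compute and a shell command to move; the robot and the scene stay as the last step left them, time stands still between calls to the robot, and variables do not carry over. Pictures are saved under pics/ and viewed, and the job is handed in when it is done.

```bash
mkdir -p pics
python3 - <<'E'
from plant import *
import cv2,numpy as np
s=get_state();print(s)
for n in("scene","top","wrist"):
    c=capture(n);cv2.imwrite(f"pics/{n}0.png",c["image"][:,:,::-1])
    print(n,{k:(np.round(v,4).tolist() if k!="image" else 0) for k,v in c.items()})
E
```

```text
{'time_s': 0.0, 'joints': array([-5.90644915e+01,  2.05911953e+01,  6.33203075e-01, -2.07202145e-02,
       -7.01358479e+01, -1.65080545e+01]), 'qd': array([-0.00897878,  0.03111562, -0.01048809, -0.00806789,  0.0587282 ,
       -0.0427729 ]), 'joint_torque': array([ 5.15685842e-04, -5.82707334e+01,  2.93053633e+01,  6.99657887e+00,
        6.85199499e-03, -1.77102997e-04]), 'tcp_pos': array([ 0.16804353, -0.65323447,  0.22561918]), 'eef_rot': array([ 94.78333645,  89.90415896, 109.2037339 ]), 'contact_force': array([ 0.2289123,  0.033273 , -0.4326894]), 'moment': array([-0.01731249, -0.05529756,  0.03890033]), 'gripper_width': 0.08748964863200005}
scene {'image': 0, 'fovy': 45.2439, 'cx': 254.0616, 'cy': 195.869, 'pose': [[0.733, -0.4957, 0.4658, 0.891], [0.6802, 0.535, -0.5011, -0.5556], [-0.0008, 0.6842, 0.7293, 0.8457], [0.0, 0.0, 0.0, 1.0]]}
top {'image': 0, 'fovy': 48.7258, 'cx': 252.1348, 'cy': 193.209, 'pose': [[0.0088, 0.9979, -0.0641, 0.3344], [-0.9994, 0.0067, -0.0331, -0.035], [-0.0326, 0.0643, 0.9974, 0.9766], [0.0, 0.0, 0.0, 1.0]]}
wrist {'image': 0, 'fovy': 61.5589, 'cx': 257.3485, 'cy': 194.0979, 'tool_from_camera': [[0.0009, 0.2554, -0.9668, -0.1585], [1.0, 0.0008, 0.0011, -0.0003], [0.0011, -0.9668, -0.2554, -0.0687], [0.0, 0.0, 0.0, 1.0]]}
```

View pics/scene0.png

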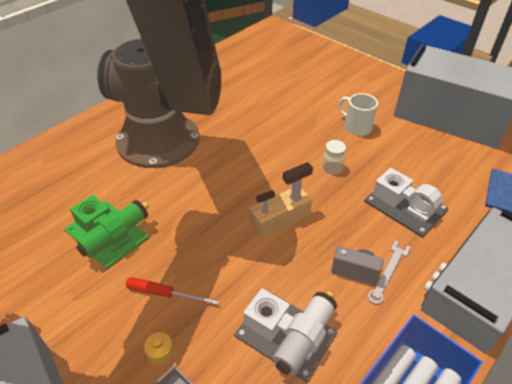

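View pics/top0.png

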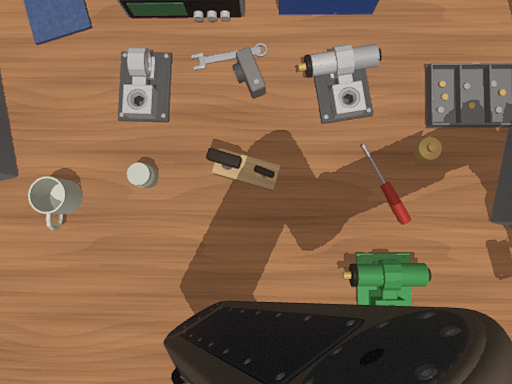

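View pics/wrist0.png

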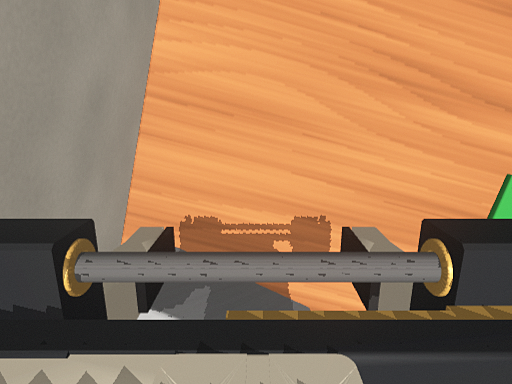

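The tube mount is at top px ~(345,85) with its socket at ~(348,97). The large key's bar is at ~(224,158), the small key at ~(264,171), and the empty mount at ~(140,95). Next I'll measure these with masks.

```bash
cat > h.py <<'E'
import numpy as np,cv2
from plant import *
def cam(c,tool=None):
    f=192/np.tan(np.radians(c["fovy"])/2)
    P=c["pose"] if "pose" in c else tool@c["tool_from_camera"]
    return f,c["cx"],c["cy"],np.array(P)
def ray(c,u,v,tool=None):
    f,cx,cy,P=cam(c,tool)
    d=P[:3,:3]@np.array([(u-cx)/f,-(v-cy)/f,-1]);return P[:3,3],d
def onz(c,u,v,z,tool=None):
    o,d=ray(c,u,v,tool);return o+d*(z-o[2])/d[2]
def proj(c,p,tool=None):
    f,cx,cy,P=cam(c,tool);q=P[:3,:3].T@(np.array(p)-P[:3,3]);return cx+f*q[0]/-q[2],cy-f*q[1]/-q[2]
def tri(a,b):
    (o1,d1),(o2,d2)=a,b;A=np.zeros((3,3));r=np.zeros(3);
    for o,d in(a,b):
        d=d/np.linalg.norm(d);M=np.eye(3)-np.outer(d,d);A+=M;r+=M@o
    x=np.linalg.solve(A,r);return x,[np.linalg.norm((np.eye(3)-np.outer(d,d)/(d@d))@(x-o)) for o,d in(a,b)]
def toolpose():
    from scipy.spatial.transform import Rotation as R
    s=get_state();T=np.eye(4);T[:3,:3]=R.from_euler('xyz',s["eef_rot"],degrees=True).as_matrix();T[:3,3]=s["tcp_pos"];return T
def dark(im,box,th=60):
    x0,y0,x1,y1=box;m=np.zeros(im.shape[:2],np.uint8);m[y0:y1,x0:x1]=(im[y0:y1,x0:x1].max(2)<th)*255
    n,l,s,c=cv2.connectedComponentsWithStats(m);
    return [(s[i][:5].tolist(),c[i],(l==i).astype(np.uint8)) for i in range(1,n) if s[i][4]>30]
E
python3 - <<'E'
from h import *
t=capture("top");s=capture("scene")
for c,box in((t,(195,135,285,195)),(s,(245,155,325,215))):
    for th in (50,70):
      for st,ce,m in dark(c["image"],box,th):
        cn=cv2.findContours(m,0,1)[0][0];print(th,st,ce,cv2.minAreaRect(cn))
cv2.imwrite("pics/t1.png",cv2.resize(t["image"][130:200,190:300,::-1],None,fx=7,fy=7,interpolation=2))
cv2.imwrite("pics/t2.png",cv2.resize(t["image"][35:130,285:395,::-1],None,fx=6,fy=6,interpolation=2))
cv2.imwrite("pics/s1.png",cv2.resize(s["image"][150:240,240:330,::-1],None,fx=6,fy=6,interpolation=2))
cv2.imwrite("pics/s2.png",cv2.resize(s["image"][280:375,230:345,::-1],None,fx=6,fy=6,interpolation=2))
E
```

```text
50 [225, 155, 16, 13, 35] [234.77142857 162.34285714] ((233.25, 160.75), (13.597793579101562, 11.384199142456055), 18.434947967529297)
50 [254, 166, 20, 11, 101] [263.7029703  171.00990099] ((263.6723937988281, 171.0689697265625), (20.240793228149414, 5.942250728607178), 21.801410675048828)
70 [206, 148, 35, 20, 400] [223.355 157.77 ] ((223.37918090820312, 157.98561096191406), (34.47999954223633, 12.559999465942383), 16.260204315185547)
70 [254, 165, 20, 13, 134] [263.69402985 171.15671642] ((263.5689697265625, 171.3275909423828), (20.240793228149414, 7.2421183586120605), 21.801410675048828)
70 [257, 192, 17, 10, 89] [264.85393258 196.28089888] ((264.9562072753906, 196.37954711914062), (5.467888355255127, 16.74540901184082), 70.01689147949219)
```

View pics/t1.png

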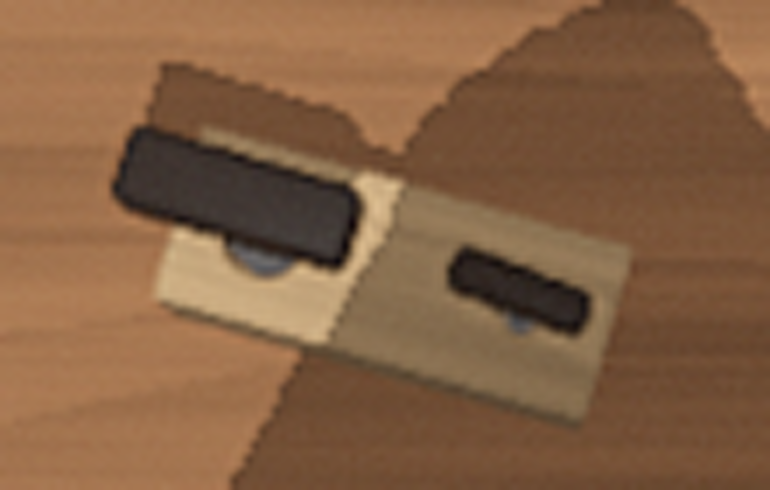

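View pics/t2.png

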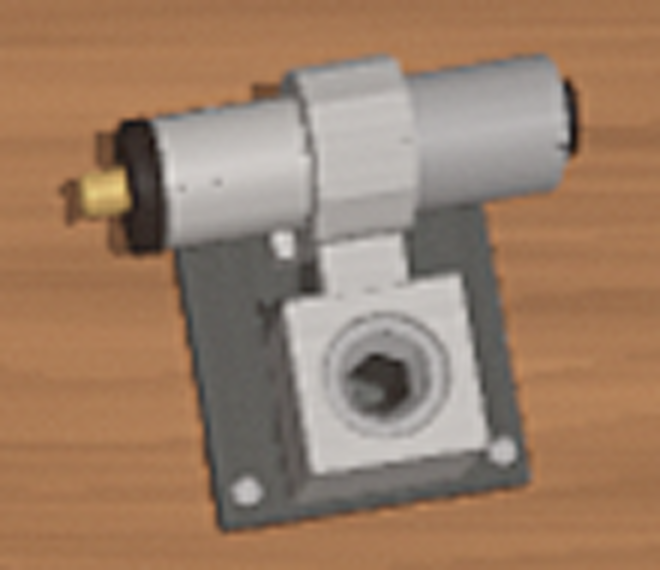

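View pics/s1.png

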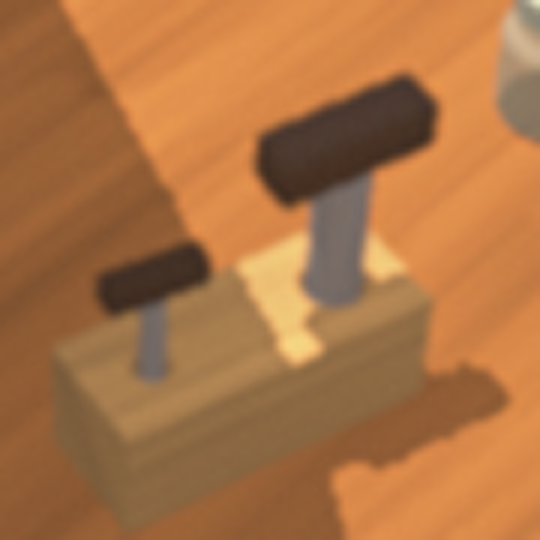

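View pics/s2.png

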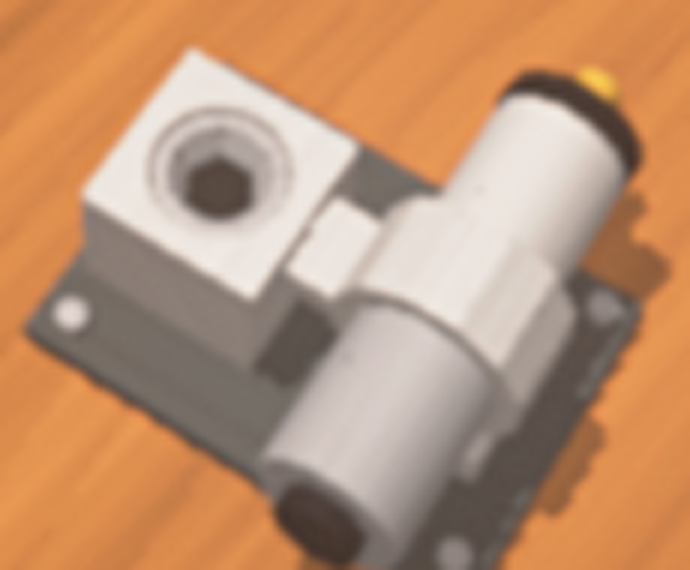

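```bash
cat > m1.py <<'E'
from h import *
t=capture("top");s=capture("scene")
up=lambda p,o,k:((p[0]+.5)/k-.5+o[0],(p[1]+.5)/k-.5+o[1])
# key bar
st,ce,m=[d for d in dark(t["image"],(195,135,285,180),70) if d[0][4]>300][0]
cn=cv2.findContours(m,0,1)[0][0];r=cv2.minAreaRect(cn);b=cv2.boxPoints(r)
w=np.array([onz(t,*p,.144)[:2] for p in b]);print("bar corners",w.round(4).tolist(),w.mean(0), onz(t,*r[0],.138))
e=[w[1]-w[0],w[2]-w[1]];print([ (np.linalg.norm(x),np.degrees(np.arctan2(x[1],x[0]))) for x in e])
# block
A=[(285,305),(460,272),(490,445),(312,475)]
w=np.array([onz(t,*up(p,(285,35),6),.058)[:2] for p in A]);print("block",w.round(4).tolist(),w.mean(0))
for i in range(4):
    x=w[(i+1)%4]-w[i];print(np.linalg.norm(x),np.degrees(np.arctan2(x[1],x[0])))
print("lead top circ",onz(t,*up((386,376),(285,35),6),.058))
B=[(192,48),(357,150),(252,298),(85,190)]
w=np.array([onz(s,*up(p,(230,280),6),.058)[:2] for p in B]);print("block scene",w.round(4).tolist(),w.mean(0))
for i in range(4):
    x=w[(i+1)%4]-w[i];print(np.linalg.norm(x),np.degrees(np.arctan2(x[1],x[0])))
print("circ",onz(s,*up((221,158),(230,280),6),.058))
# scene bar centre: visible silhouette hull centre
print("bar scene",onz(s,*up((347,140),(240,150),6),.134), "small top", onz(t,*up((520,287),(190,130),7),.111))
print("shaft at stand top, scene", onz(s,*up((335,290),(240,150),6),.055))
E
python3 m1.py
```

```text
bar corners [[0.4552, 0.0867], [0.4791, 0.0801], [0.4601, 0.0143], [0.4363, 0.0209]] [0.45768142 0.05050409] [0.45854135 0.0510563  0.138     ]
[(np.float64(0.024844311574424217), np.float64(-15.346763670455227)), (np.float64(0.06852383948039838), np.float64(-106.10342446802171))]
block [[0.6316, -0.178], [0.6438, -0.2416], [0.5796, -0.2519], [0.5685, -0.1875]] [ 0.6058893  -0.21473538]
0.06474863339193915 -79.16785753917769
0.06496435583389032 -170.8488974899797
0.0653055366484178 99.78086979714439
0.06378536076753745 8.629364178479246
lead top circ [ 0.60516945 -0.21449561  0.058     ]
block scene [[0.5677, -0.1864], [0.6318, -0.1784], [0.6409, -0.2396], [0.5778, -0.2478]] [ 0.60455944 -0.21304024]
0.06453234948250211 7.089320345122373
0.06183405622087614 -81.51473745822472
0.06364256239908878 -172.53818892336932
0.062275621060452056 99.2956457892334
circ [ 0.60179407 -0.21011791  0.058     ]
bar scene [0.45950627 0.05010866 0.134     ] small top [ 0.43668892 -0.02993297  0.111     ]
shaft at stand top, scene [0.46150824 0.04871039 0.055     ]
```

```bash
cat >> h.py <<'E'
def plan(pts,cur=None,step=0.045):
    """pts: list of (x,y,z,yaw of tool y) ; prints tool-frame displacement & roll"""
    T=toolpose() if cur is None else cur
    for p in pts:
        R=T[:3,:3]; psi=np.degrees(np.arctan2(R[1,1],R[0,1]))
        d=R.T@(np.array(p[:3])-T[:3,3]); dr=(psi-p[3]+180)%360-180
        print("psi",round(psi,2),"-> tool d",d.round(4).tolist(),"roll rad",round(np.radians(dr),4),"len",round(np.linalg.norm(d),3))
        a=np.radians(p[3]);T=np.eye(4);T[:3,:3]=np.array([[0,np.cos(a),np.sin(a)],[0,np.sin(a),-np.cos(a)],[-1,0,0]]);T[:3,3]=p[:3]
E
python3 - <<'E'
from h import *
T=toolpose();print(T.round(3));s=get_state();print(s["joints"])
R=T[:3,:3];psi=np.degrees(np.arctan2(R[1,1],R[0,1]))
plan([(.5,-.35,.226,psi),(.5,-.05,.226,psi),(.45,.05,.226,psi),(.45,.05,.226,-16),(.45,.05,.226,164)])
E
```

```text
[[-0.    -0.249  0.968  0.168]
 [ 0.     0.968  0.249 -0.654]
 [-1.     0.    -0.     0.226]
 [ 0.     0.     0.     1.   ]]
[-5.90683513e+01  2.05570303e+01  6.73659396e-01 -2.73779786e-03
 -7.01354331e+01 -1.65079549e+01]
psi 104.42 -> tool d [0.0004, 0.2114, 0.3971] roll rad 0.0 len 0.45
psi 104.42 -> tool d [0.0, 0.2905, 0.0747] roll rad 0.0 len 0.3
psi 104.42 -> tool d [0.0, 0.1093, -0.0235] roll rad 0.0 len 0.112
psi 104.42 -> tool d [0.0, 0.0, 0.0] roll rad 2.1018 len 0.0
psi -16.0 -> tool d [0.0, 0.0, 0.0] roll rad -3.1416 len 0.0
```

```bash
python3 -m creep '{"jaw":[-1,-1,-1,-1,-1,-1,-1,-1,-1,-1],"translation":[[0,0.021,0.04],[0,0.021,0.04],[0,0.021,0.04],[0,0.021,0.04],[0,0.021,0.04],[0,0.021,0.04],[0,0.021,0.04],[0,0.021,0.04],[0,0.021,0.04],[0,0.021,0.04]],"roll":[0,0,0,0,0,0,0,0,0,0]}'
python3 - <<'E'
from h import *
plan([(.5,-.05,.226,104.4),(.42,.06,.226,164)])
E
```

```text
time_s: 1.35
tcp_pos: [0.5044, -0.3492, 0.2269]
eef_rot: [-32.3, 90.0, -17.8]
contact_force: [0.7, -1.4, -0.5]
gripper_width: 0.0875
psi 104.43 -> tool d [0.0008, 0.2908, 0.0703] roll rad 0.0006 len 0.299
psi 104.4 -> tool d [0.0, 0.1264, -0.0501] roll rad -1.0402 len 0.136
```

```bash
python3 -m creep '{"jaw":[-1,-1,-1,-1,-1,-1,-1,-1,-1,-1],"translation":[[0,0.0415,0.01],[0,0.0415,0.01],[0,0.0415,0.01],[0,0.0415,0.01],[0,0.0415,0.01],[0,0.0415,0.01],[0,0.0415,0.01],[0,0.036,-0.006],[0,0.036,-0.006],[0,0.036,-0.006]],"roll":[0,0,0,0,0,0,0,0,0,0]}'; python3 -m creep '{"jaw":[-1,-1,-1,-1,-1,-1,-1,-1,-1,-1],"translation":[[0,0,0],[0,0,0],[0,0,0],[0,0,0],[0,0,0],[0,0,0],[0,0,0],[0,0,0],[0,0,0],[0,0,0]],"roll":[-0.13,-0.13,-0.13,-0.13,-0.13,-0.13,-0.13,-0.13,0,0]}'
python3 - <<'E'
from h import *
T=toolpose();c=capture("wrist");cv2.imwrite("pics/w1.png",c["image"][:,:,::-1]);np.save("T1.npy",T)
c=capture("top");cv2.imwrite("pics/t3.png",c["image"][:,:,::-1])
plan([(.4595,.0505,.226,164)]);print(get_state()["joints"])
E
```

```text
time_s: 2.35
tcp_pos: [0.4536, 0.0495, 0.2267]
eef_rot: [16.7, 90.0, 31.2]
contact_force: [0.2, -0.2, 0.0]
gripper_width: 0.0871
time_s: 3.35
tcp_pos: [0.4543, 0.0482, 0.2267]
eef_rot: [-35.4, 90.0, 38.4]
contact_force: [-0.8, 0.3, 0.3]
gripper_width: 0.0875
psi 163.85 -> tool d [0.0006, -0.0044, 0.0036] roll rad -0.0027 len 0.006
[ 3.08847033e+01 -5.43891439e-01 -2.55133523e+01 -1.64187791e-03
 -6.50234984e+01 -4.70368464e+01]
```

View pics/w1.png

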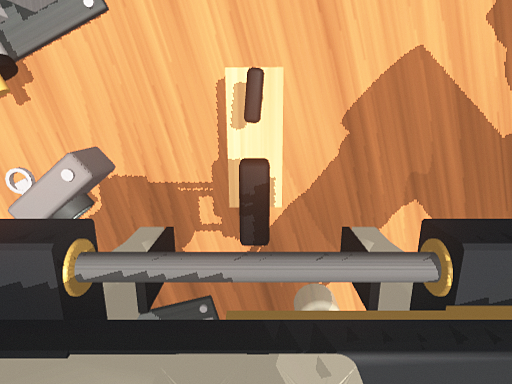

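The wrist view shows the large bar at px (240–269, 158–245), aligned with the finger plane; the small bar is at (254,95). I'll refine the pose from this.

Run:
```python
from h import *
T=toolpose();c=capture("wrist");im=c["image"]
for d in dark(im,(225,60,285,250),60):
    cn=cv2.findContours(d[2],0,1)[0][0];r=cv2.minAreaRect(cn);print(d[0],d[1],r)
    if d[0][4]>1000:
        m=d[2]
        for v in range(158,247,6):
            xs=np.where(m[v])[0]
            if len(xs):
                a=onz(c,xs.min()-.5,v,.144,T);b=onz(c,xs.max()+.5,v,.144,T);print(v,xs.min(),xs.max(),a[:2].round(4),b[:2].round(4),((a+b)/2)[:2].round(4),np.linalg.norm(a-b).round(4))
        b=cv2.boxPoints(r);w=np.array([onz(c,*p,.144,T)[:2] for p in b]);print(w,w.mean(0))
```

```text
[240, 192, 29, 53, 607] [256.40856672 227.94233937] ((254.0, 217.99998474121094), (27.999996185302734, 51.99999237060547), -0.0)
```

Run:
```python
from h import *
T=toolpose();c=capture("wrist");im=c["image"]
for d in dark(im,(225,60,285,250),95):
    if d[0][4]>1000:
        m=d[2];C=[]
        for v in range(156,250,6):
            xs=np.where(m[v])[0]
            if len(xs):
                a=onz(c,xs.min()-.5,v,.144,T);b=onz(c,xs.max()+.5,v,.144,T);C.append((a+b)[:2]/2);print(v,xs.min(),xs.max(),C[-1].round(4),np.linalg.norm(a-b).round(4))
        ys=np.where(m.any(1))[0];print(ys.min(),ys.max(),onz(c,255,ys.min()-.5,.144,T),onz(c,254,ys.max()+.5,.144,T),onz(c,254,ys.max()+.5,.12,T))
        C=np.array(C[2:-2]);v=cv2.fitLine(C.astype(np.float32),2,0,.01,.01).ravel();print(v,np.degrees(np.arctan2(v[1],v[0])))
```

```text
162 240 267 [0.4488 0.0181] 0.0211
168 239 268 [0.4501 0.0225] 0.0227
174 239 268 [0.4514 0.027 ] 0.0228
180 239 268 [0.4527 0.0314] 0.0229
186 239 268 [0.454 0.036] 0.0231
192 239 268 [0.4554 0.0405] 0.0232
198 240 268 [0.4563 0.0452] 0.0225
204 240 268 [0.4577 0.0499] 0.0226
210 239 268 [0.4595 0.0545] 0.0235
216 239 268 [0.4609 0.0593] 0.0236
222 240 268 [0.4619 0.0642] 0.023
228 240 268 [0.4633 0.069 ] 0.0231
234 240 268 [0.4647 0.0739] 0.0232
240 240 268 [0.4662 0.0789] 0.0233
159 245 [0.44695546 0.01589831 0.144     ] [0.46753321 0.08343791 0.144     ] [0.47073219 0.09356141 0.12      ]
[0.27401152 0.9617264  0.4572992  0.04769642] 74.09688
```

```bash
python3 -m creep '{"jaw":[-1,-1,-1,-1,-1,-1,-1,1,1,1],"translation":[[0,-0.003,0.003],[0.022,0,0],[0.022,0,0],[0.022,0,0],[0.022,0,0],[0.02,0,0],[0.0055,0,0],[0,0,0],[0,0,0],[0,0,0]],"roll":[-0.004,0,0,0,0,0,0,0,0,0]}' 40;  python3 -m creep '{"jaw":[1,1,1,1,1,1,1,1,1,1],"translation":[[0,0,0],[0,0,0],[0,0,0],[0,0,0],[0,0,0],[0,0,0],[0,0,0],[0,0,0],[0,0,0],[0,0,0]],"roll":[0,0,0,0,0,0,0,0,0,0]}'
python3 - <<'E'
from h import *
T=toolpose();c=capture("wrist");cv2.imwrite("pics/w2.png",c["image"][:,:,::-1])
c=capture("scene");cv2.imwrite("pics/s3.png",c["image"][:,:,::-1])
print(get_state())
E
```

```text
time_s: 4.55
tcp_pos: [0.4587, 0.0506, 0.1141]
eef_rot: [-50.2, 89.9, 24.0]
contact_force: [-0.4, -0.0, 0.3]
gripper_width: 0.0697
time_s: 5.55
tcp_pos: [0.458, 0.0503, 0.1131]
eef_rot: [137.5, 90.0, -148.2]
contact_force: [-0.4, 0.8, 0.7]
gripper_width: 0.0241
{'time_s': 5.65, 'joints': array([ 3.08662378e+01,  6.68077367e+00, -3.44942639e+01, -2.05941415e-03,
       -4.88266095e+01, -4.66214390e+01]), 'qd': array([ 0.12969035,  0.07044956, -0.0356973 , -0.11483505,  0.02340909,
       -0.01478594]), 'joint_torque': array([-3.51016049e-02, -3.27724314e+01,  2.33227372e+01,  5.58287635e+00,
        3.60143033e-02, -6.88986274e-04]), 'tcp_pos': array([0.45798718, 0.05029773, 0.11305236]), 'eef_rot': array([ 93.35795756,  89.99773821, 167.60140054]), 'contact_force': array([-0.36875801,  0.42098241,  0.01504812]), 'moment': array([ 0.06491146,  0.16565368, -0.03976696]), 'gripper_width': 0.023869804379719653}
```

View pics/w2.png

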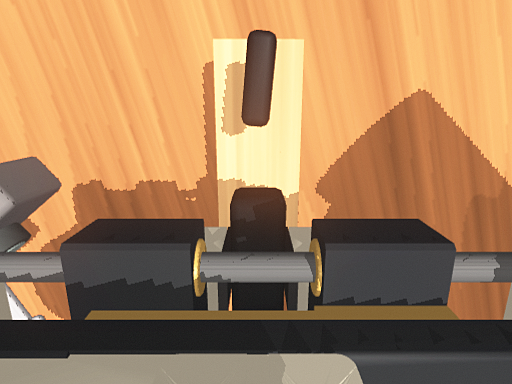

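View pics/s3.png

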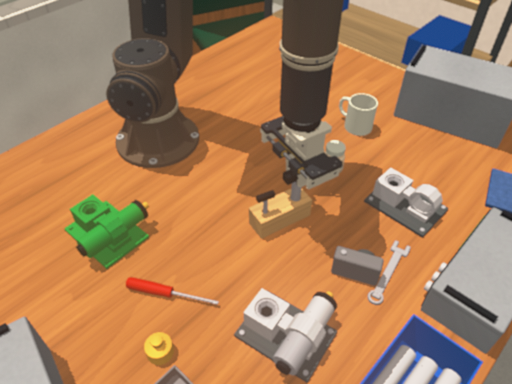

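The grasp reads 24 mm, which matches the bar. Lifting now.

```bash
python3 -m creep '{"jaw":[1,1,1,1,1,1,1,1,1,1],"translation":[[0,0,0],[-0.005,0,0],[-0.01,0,0],[-0.015,0,0],[-0.015,0,0],[-0.015,0,0],[-0.02,0,0],[-0.02,0,0],[0,0,0],[0,0,0]],"roll":[0,0,0,0,0,0,0,0,0,0]}' 60
python3 - <<'E'
from h import *
T=toolpose();c=capture("wrist");cv2.imwrite("pics/w3.png",c["image"][:,:,::-1])
c=capture("scene");cv2.imwrite("pics/s4.png",cv2.resize(c["image"][100:250,180:380,::-1],None,fx=4,fy=4))
plan([(.605,-.214,.213,164),(.605,-.214,.213,188.9)])
E
```

```text
time_s: 6.65
tcp_pos: [0.4578, 0.0504, 0.2133]
eef_rot: [-19.1, 89.9, 55.1]
contact_force: [-0.5, -0.8, -2.9]
gripper_width: 0.0237
psi 164.23 -> tool d [-0.0009, -0.2139, -0.214] roll rad 0.004 len 0.303
psi 164.0 -> tool d [0.0, 0.0, 0.0] roll rad -0.4346 len 0.0
```

View pics/w3.png

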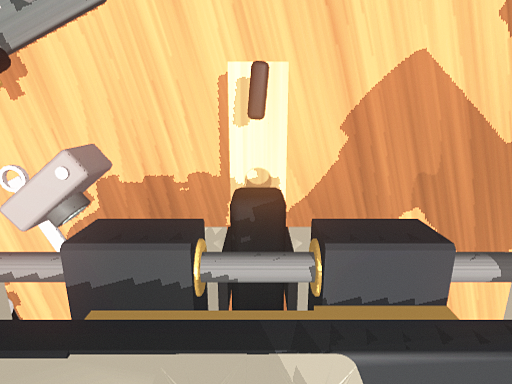

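View pics/s4.png

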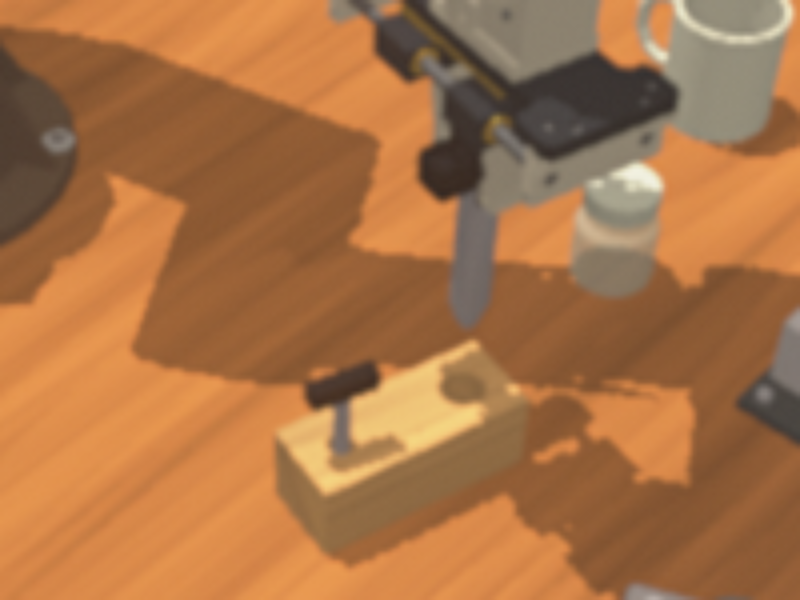

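```bash
python3 -m creep '{"jaw":[1,1,1,1,1,1,1,1,1,1],"translation":[[0,-0.0267,-0.0267],[0,-0.0267,-0.0267],[0,-0.0267,-0.0267],[0,-0.0267,-0.0267],[0,-0.0267,-0.0267],[0,-0.0267,-0.0267],[0,-0.0267,-0.0267],[0,-0.0267,-0.0267],[0,0,0],[0,0,0]],"roll":[0,0,0,0,0,0,0,0,0,0]}';python3 -m creep '{"jaw":[1,1,1,1,1,1,1,1,1,1],"translation":[[0,0,0],[0,0,0],[0,0,0],[0,0,0],[0,0,0],[0,0,0],[0,0,0],[0,0,0],[0,0,0],[0,0,0]],"roll":[-0.11,-0.11,-0.11,-0.1,0,0,0,0,0,0]}'
python3 - <<'E'
from h import *
T=toolpose();c=capture("wrist");cv2.imwrite("pics/w4.png",c["image"][:,:,::-1])
s=capture("scene");cv2.imwrite("pics/s5.png",cv2.resize(s["image"][200:350,200:360,::-1],None,fx=4,fy=4))
t=capture("top");cv2.imwrite("pics/t5.png",t["image"][:,:,::-1])
plan([(.605,-.214,.213,188.9)]);print(get_state()["joints"])
print(proj(s,(.605,-.214,.110)),proj(s,(.605,-.214,.058)))
E
```

```text
time_s: 7.75
tcp_pos: [0.6049, -0.214, 0.2108]
eef_rot: [96.8, 89.8, 171.0]
contact_force: [-0.3, 0.2, -2.4]
gripper_width: 0.0239
time_s: 8.75
tcp_pos: [0.6056, -0.2133, 0.2131]
eef_rot: [76.8, 90.0, 175.7]
contact_force: [-1.1, 0.3, -1.8]
gripper_width: 0.0236
psi -171.14 -> tool d [0.0, 0.0006, -0.0006] roll rad -0.0007 len 0.001
[-2.02745817e+00  1.79595928e+01 -4.88707050e+00 -1.73158542e-03
 -6.71541974e+01  1.08900695e+01]
(np.float64(266.841453866462), np.float64(293.84662387206225)) (np.float64(266.31253770869324), np.float64(308.26896260750624))
```

View pics/w4.png

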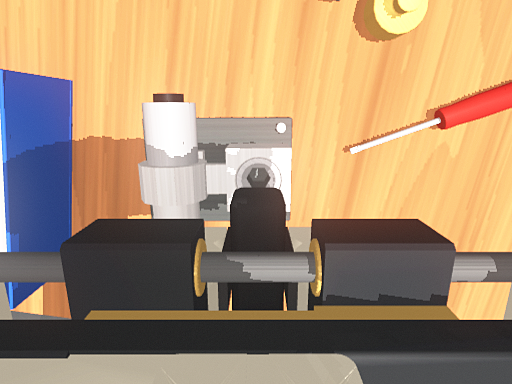

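View pics/s5.png

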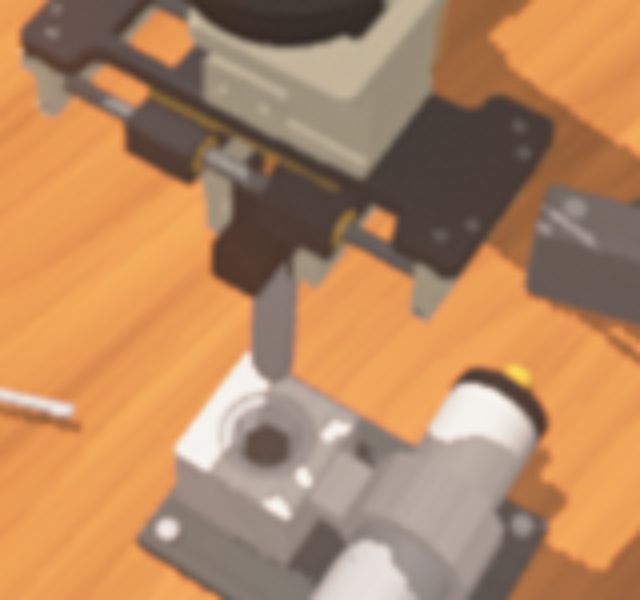

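View pics/t5.png

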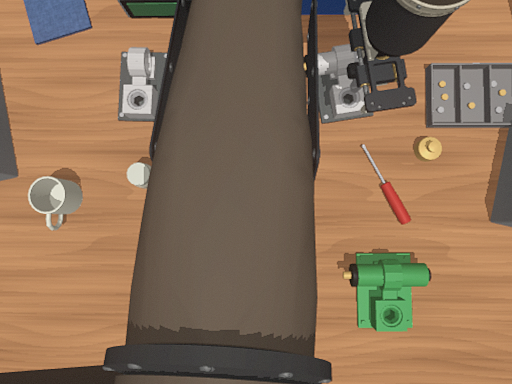

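Run:
```python
from h import *
T=toolpose();c=capture("wrist");im=c["image"]
cv2.imwrite("pics/w5.png",cv2.resize(im[110:225,190:310,::-1],None,fx=6,fy=6,interpolation=2))
s=capture("scene");cv2.imwrite("pics/s6.png",cv2.resize(s["image"][265:335,230:305,::-1],None,fx=8,fy=8,interpolation=2))
```

```text
(no output)
```

View pics/w5.png

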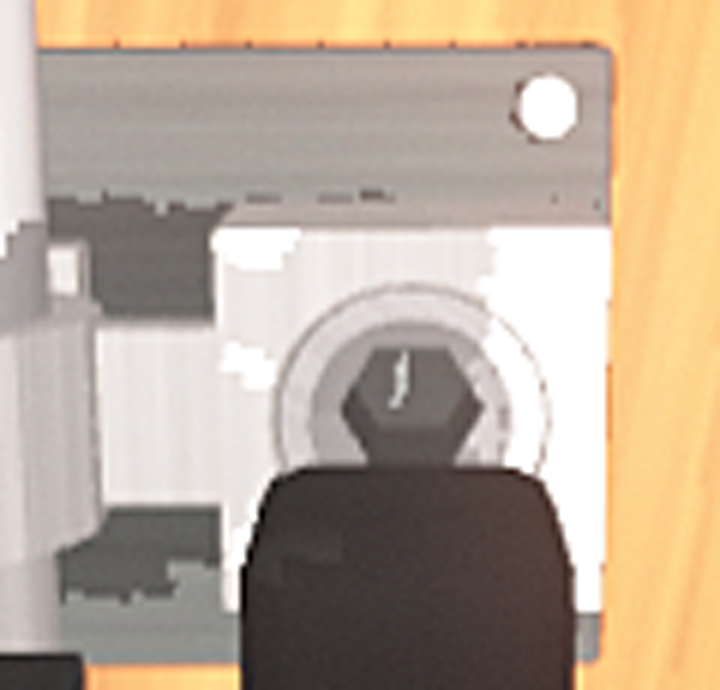

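View pics/s6.png

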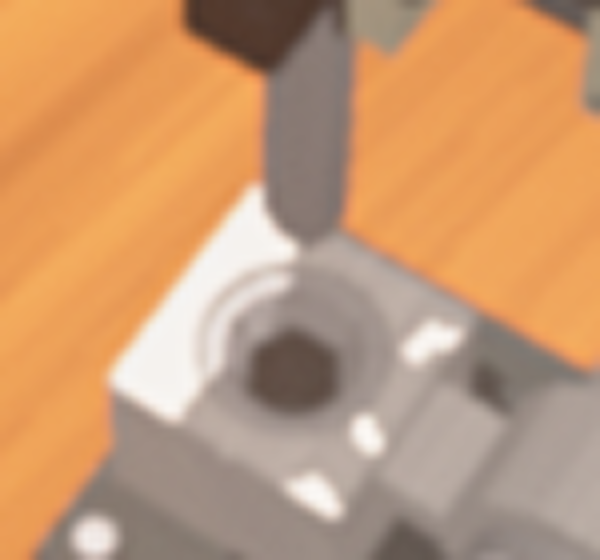

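Run:
```python
from h import *
T=toolpose();c=capture("wrist");Ti=np.linalg.inv(T)
print("socket by wrist",onz(c,258.2,179.5,.058,T), "hex", onz(c,190+413/6-.5,110+407/6-.5,.046,T),"tcp",T[:3,3])
I=np.eye(4)
f,cx,cy,P=cam(c,I)
im=c["image"];
for u in (245,255,265): print(u,[int(x) for x in im[182:194,u].max(1)])
def at(u,v,X):
    d=P[:3,:3]@np.array([(u-cx)/f,-(v-cy)/f,-1]);o=P[:3,3];return o+d*(X-o[0])/d[0]
for v in(186.5,187.5,188.5):print("bar end tool",at(254,v,-.031),"bottom-edge plane",at(254,v,-.007))
print("bar sides", at(190+242/6-.5,215,-.031),at(190+575/6-.5,215,-.031))
s=capture("scene")
# shaft axis near tip in scene
g=s["image"]
for v in (285,288,291): print(v,g[v,258:278].tolist())
for h in(.11,.126,.15):print(h,proj(s,(*T[:2,3],h)))
for h in(.11,.126,.15):
  for o in(-.004,.004):print(h,o,proj(s,(*(T[:2,3]+o*np.array([-.155,.988])),h)))
```

```text
socket by wrist [ 0.60482346 -0.21471734  0.058     ] hex [ 0.60459217 -0.21443049  0.046     ] tcp [ 0.60555557 -0.21334588  0.21303907]
245 [181, 178, 178, 179, 170, 116, 52, 65, 63, 63, 62, 65]
255 [91, 92, 92, 94, 89, 80, 69, 72, 70, 69, 68, 70]
265 [98, 94, 92, 96, 110, 101, 74, 79, 81, 76, 74, 76]
bar end tool [-0.031      -0.00148456 -0.0386571 ] bottom-edge plane [-0.007      -0.00171541 -0.03290832]
bar end tool [-0.031      -0.00148613 -0.03823891] bottom-edge plane [-0.007      -0.00171728 -0.03241138]
bar end tool [-0.031      -0.0014877  -0.03782003] bottom-edge plane [-0.007      -0.00171915 -0.03191363]
bar sides [-0.031      -0.01158608 -0.02648038] [-0.031       0.01151043 -0.02644466]
285 [[235, 158, 87], [235, 156, 86], [235, 156, 85], [234, 153, 86], [212, 141, 101], [152, 125, 115], [133, 121, 116], [137, 121, 115], [137, 121, 115], [137, 122, 115], [137, 122, 116], [137, 122, 116], [135, 120, 114], [132, 118, 113], [135, 117, 109], [178, 130, 103], [226, 149, 94], [238, 158, 88], [238, 161, 89], [238, 162, 90]]
288 [[232, 152, 83], [230, 151, 86], [234, 170, 120
[... 587 characters left out ...]
 164, 89], [236, 158, 87], [234, 158, 89]]
0.11 (np.float64(267.30724112961724), np.float64(293.79775719884293))
0.126 (np.float64(267.48625529880974), np.float64(289.0944524815027))
0.15 (np.float64(267.76442481577385), np.float64(281.78600305954285))
0.11 -0.004 (np.float64(266.1160367650839), np.float64(295.3927878884861))
0.11 0.004 (np.float64(268.4920354821564), np.float64(292.211309558554))
0.126 -0.004 (np.float64(266.2787368391246), np.float64(290.6990829454003))
0.126 0.004 (np.float64(268.687184789461), np.float64(287.4985778758304))
0.15 -0.004 (np.float64(266.5315805142056), np.float64(283.40484159638345))
0.15 0.004 (np.float64(268.9903973304128), np.float64(280.1761878141948))
```

```bash
python3 -m creep '{"jaw":[1,1,1,1,1,1,1,1,1,1],"translation":[[0,0.0007,-0.001],[0.01,0,0],[0.01,0,0],[0.01,0,0],[0.01,0,0],[0.01,0,0],[0.005,0,0],[0.005,0,0],[0.004,0,0],[0,0,0]],"roll":[0,0,0,0,0,0,0,0,0,0]}'
python3 - <<'E'
from h import *
s=capture("scene");cv2.imwrite("pics/s7.png",cv2.resize(s["image"][265:335,230:305,::-1],None,fx=8,fy=8,interpolation=2));print(get_state()["contact_force"],get_state()["moment"],get_state()["tcp_pos"])
E
```

```text
time_s: 10.1
tcp_pos: [0.6048, -0.2144, 0.1486]
eef_rot: [70.2, 90.0, 169.1]
contact_force: [0.0, -0.6, -2.1]
gripper_width: 0.0236
[-0.2922596  -0.30471329 -1.53063927] [ 0.0116365   0.10646256 -0.03039289] [ 0.60501943 -0.21442483  0.14900838]
```

View pics/s7.png

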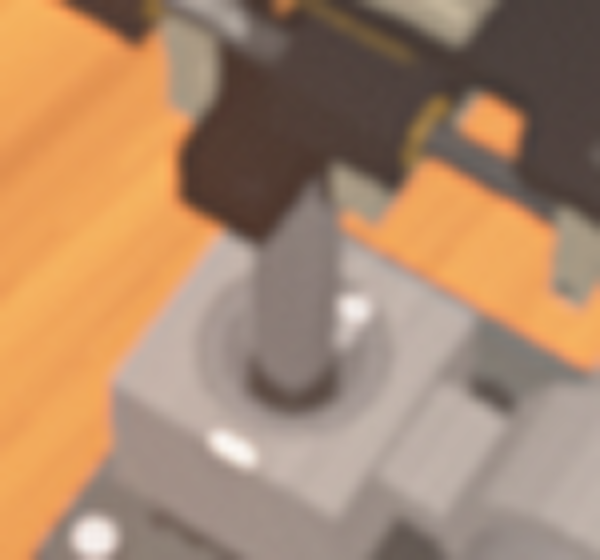

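The shaft sits centred in the lead-in (px 294 against circle centre 295), so I'm continuing down.

```bash
python3 -m creep '{"jaw":[1,1,1,1,1,1,1,1,1,1],"translation":[[0.003,0,0],[0.003,0,0],[0.003,0,0],[0.003,0,0],[0.003,0,0],[0.003,0,0],[0.003,0,0],[0.003,0,0],[0,0,0],[0,0,0]],"roll":[0,0,0,0,0,0,0,0,0,0]}'; python3 -c "
from h import *
s=get_state();print(s['moment'],s['tcp_pos'])"
```

```text
time_s: 11.15
tcp_pos: [0.6051, -0.2144, 0.125]
eef_rot: [105.6, 90.0, -155.5]
contact_force: [-0.0, -0.4, -2.8]
gripper_width: 0.0234
[0.01900707 0.08708676 0.01727681] [ 0.60505475 -0.21442017  0.12501742]
```

```bash
python3 -m creep '{"jaw":[1,1,1,1,1,1,1,1,1,1],"translation":[[0.002,0,0],[0.002,0,0],[0.002,0,0],[0.002,0,0],[0.002,0,0],[0.001,0,0],[0.0005,0,0],[0,0,0],[0,0,0],[0,0,0]],"roll":[0,0,0,0,0,0,0,0,0,0]}'; python3 -c "
from h import *
s=get_state();print(s['moment'],s['tcp_pos'])"
```

```text
time_s: 12.15
tcp_pos: [0.6051, -0.2144, 0.1137]
eef_rot: [-96.9, 90.0, 2.0]
contact_force: [-0.0, 0.2, -2.5]
gripper_width: 0.0233
[ 0.02645279  0.15094396 -0.00547361] [ 0.60508567 -0.21438703  0.11365374]
```

```bash
python3 -m creep '{"jaw":[1,1,1,1,1,1,1,1,1,1],"translation":[[0.0005,0,0],[0.0005,0,0],[0.0005,0,0],[0,0,0],[0,0,0],[0,0,0],[0,0,0],[0,0,0],[0,0,0],[0,0,0]],"roll":[0,0,0,0,0,0,0,0,0,0]}'; python3 -c "
from h import *
s=get_state();print(s['moment'],s['tcp_pos'])
c=capture('scene');cv2.imwrite('pics/s8.png',cv2.resize(c['image'][245:335,220:320,::-1],None,fx=7,fy=7,interpolation=2))"
```

```text
time_s: 13.15
tcp_pos: [0.6053, -0.2146, 0.1131]
eef_rot: [-127.3, 89.9, -28.4]
contact_force: [-1.7, 0.7, 4.7]
gripper_width: 0.0235
[0.29407661 0.98533331 0.00927505] [ 0.60530667 -0.21457692  0.11310192]
```

View pics/s8.png

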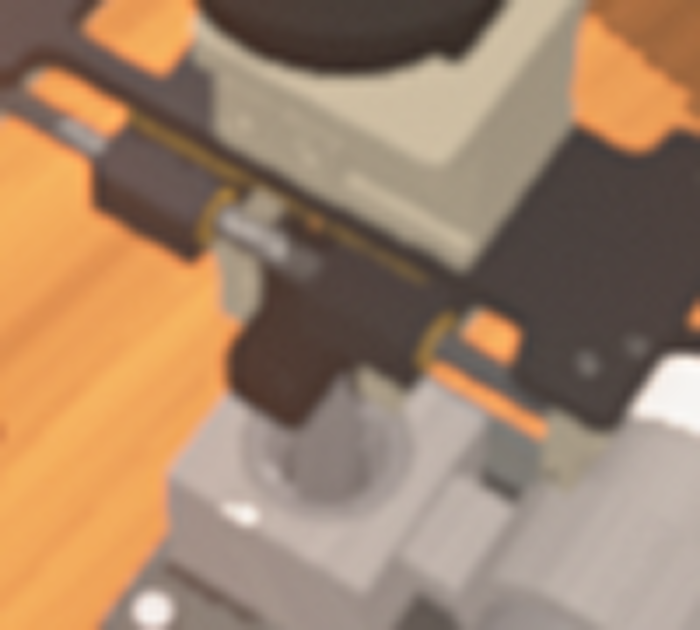

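It's home: contact with the floor at TCP z 0.1131, which is the same height above the tip as at the grasp. Now the clockwise turn.

```bash
python3 -m creep '{"jaw":[1,1,1,1,1,1,1,1,1,1],"translation":[[0,0,0],[0,0,0],[0,0,0],[0,0,0],[0,0,0],[0,0,0],[0,0,0],[0,0,0],[0,0,0],[0,0,0]],"roll":[0,0.08,0.08,0.08,0.08,0.08,0.08,0.08,0.08,0.08]}'; python3 -c "
from h import *
s=get_state();print(s['moment'],s['tcp_pos']);plan([(.6051,-.2144,.113,98.9)])"
```

```text
time_s: 14.2
tcp_pos: [0.6046, -0.2147, 0.1131]
eef_rot: [175.2, 90.0, -127.3]
contact_force: [-3.9, -0.0, 6.6]
gripper_width: 0.0236
[0.25928306 1.82782729 0.07156721] [ 0.60456785 -0.21474192  0.11309348]
psi 147.46 -> tool d [0.0001, -0.0003, 0.0006] roll rad 0.8475 len 0.001
```

```bash
python3 -m creep '{"jaw":[1,1,1,1,1,1,1,1,1,1],"translation":[[0,0,0],[0,0,0],[0,0,0],[0,0,0],[0,0,0],[0,0,0],[0,0,0],[0,0,0],[0,0,0],[0,0,0]],"roll":[0.1,0.1,0.1,0.1,0.1,0.1,0.1,0.1,0.1,0]}'; python3 -c "
from h import *
s=get_state();print(s['moment'],s['tcp_pos'],s['joints']);plan([(.6051,-.2144,.113,98.9)])
c=capture('wrist');cv2.imwrite('pics/w9.png',c['image'][:,:,::-1])
c=capture('scene');cv2.imwrite('pics/s9.png',cv2.resize(c['image'][245:335,220:320,::-1],None,fx=7,fy=7,interpolation=2))"
```

```text
time_s: 15.2
tcp_pos: [0.6042, -0.214, 0.1131]
eef_rot: [156.4, 89.9, 162.2]
contact_force: [-4.8, 2.5, 8.9]
gripper_width: 0.0236
[ 1.64307903  2.1895371  -0.00595952] [ 0.60421905 -0.21401193  0.11309533] [-2.10331607e+00  2.25299514e+01 -1.20763944e+01 -1.98759197e-02
 -5.54520671e+01 -8.20076657e+01]
psi 95.88 -> tool d [0.0001, -0.0005, 0.0008] roll rad -0.0527 len 0.001
```

View pics/w9.png

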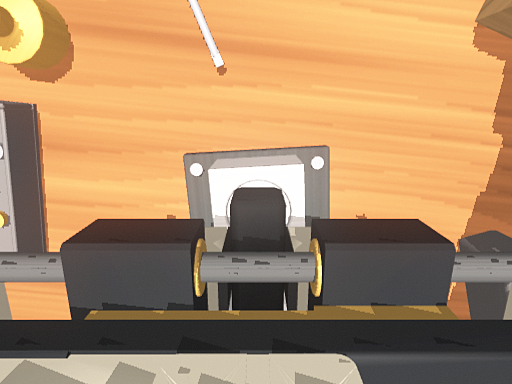

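View pics/s9.png

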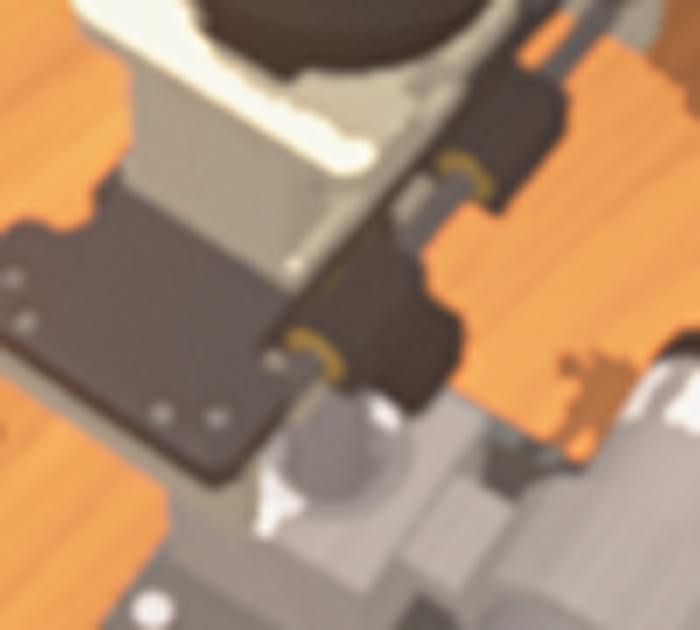

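The bar followed the whole turn (tool −93°, forces under 10 N). Releasing now.

```bash
python3 -m creep '{"jaw":[1,1,-1,-1,-1,-1,-1,-1,-1,-1],"translation":[[0,0,0],[0,0,0],[0,0,0],[0,0,0],[0,0,0],[0,0,0],[0,0,0],[0,0,0],[0,0,0],[0,0,0]],"roll":[0,0,0,0,0,0,0,0,0,0]}' 10;python3 -m creep '{"jaw":[-1,-1,-1,-1,-1,-1,-1,-1,-1,-1],"translation":[[0,0,0],[-0.01,0,0],[-0.02,0,0],[-0.02,0,0],[-0.02,0,0],[-0.02,0,0],[-0.02,0,0],[-0.02,0,0],[0,0,0],[0,0,0]],"roll":[0,0,0,0,0,0,0,0,0,0]}'; python3 -c "
from h import *
c=capture('wrist');cv2.imwrite('pics/w10.png',c['image'][:,:,::-1])
c=capture('scene');cv2.imwrite('pics/s10.png',cv2.resize(c['image'][245:335,220:320,::-1],None,fx=7,fy=7,interpolation=2))"
```

```text
time_s: 16.3
tcp_pos: [0.605, -0.2144, 0.1121]
eef_rot: [51.6, 90.0, 57.6]
contact_force: [-0.2, -0.2, 0.7]
gripper_width: 0.0825
time_s: 17.3
tcp_pos: [0.6052, -0.2143, 0.243]
eef_rot: [-2.6, 89.9, 3.4]
contact_force: [0.1, 0.8, -0.9]
gripper_width: 0.0878
```

View pics/w10.png

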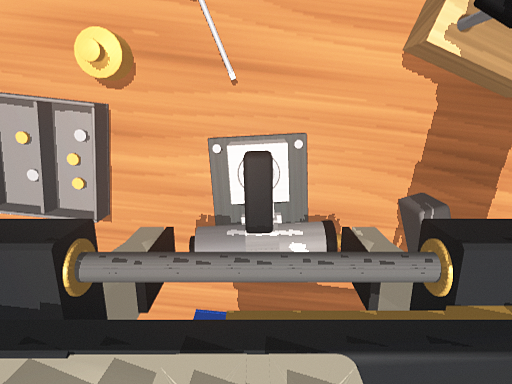

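View pics/s10.png

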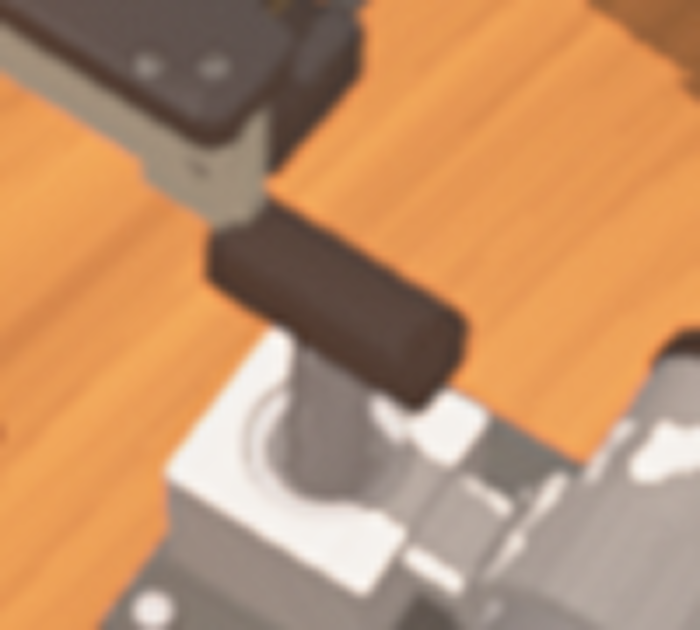

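The key stands upright in the tube mount's socket, with its bar at wrist px (244–272, 151–232). One check of its angle and height before handing in.

Run:
```python
from h import *
T=toolpose();c=capture("wrist")
for d in dark(c["image"],(235,140,285,236),95):
    if d[0][4]>1000:
        m=d[2];C=[];W=[]
        for v in range(162,228,5):
            xs=np.where(m[v])[0];a=onz(c,xs.min()-.5,v,.144,T);b=onz(c,xs.max()+.5,v,.144,T);C.append((a+b)[:2]/2);W.append(np.linalg.norm(a-b))
        v=cv2.fitLine(np.array(C,np.float32),2,0,.01,.01).ravel();print(np.degrees(np.arctan2(v[1],v[0])),np.mean(W))
        ys=np.where(m.any(1))[0];print(ys.min(),ys.max(),onz(c,258,ys.min()-.5,.144,T),onz(c,258,ys.max()+.5,.144,T))
s=capture("scene")
# bar silhouette expected centre vs seen
p=proj(s,(.605,-.214,.132));print(p)
a=np.radians(8)
for sg in(-1,1):
    print([proj(s,(.605+sg*.035*np.cos(a)-e*.012*np.sin(a),-.214+sg*.035*np.sin(a)+e*.012*np.cos(a),z)) for e,z in((-1,.12),(1,.144))])
```

```text
6.8096743 0.023012163104096758
152 234 [ 0.56880115 -0.21806643  0.144     ] [ 0.63888735 -0.21067536  0.144     ]
(np.float64(267.0798653340219), np.float64(287.34568626019524))
[(np.float64(247.34301397023572), np.float64(286.08425096620397)), (np.float64(254.8545997505027), np.float64(269.56340489759947))]
[(np.float64(279.65644653440785), np.float64(305.63897436563184)), (np.float64(287.58373039983564), np.float64(288.6561434643625))]
```

```bash
python3 -c "
from plant import *
print(get_state()['time_s'],get_state()['contact_force']);print(close_job())"
```

```text
17.5 [ 0.33575039 -0.88762753  0.1175821 ]
the job is handed in; nothing more can be done
None
```

I took the large key from its stand and seated it in the tube mount's socket. I then turned it clockwise, let go, backed off about 130 mm and handed in at about 17.5 s.

- **Seating:** the tip met the socket floor at TCP height 0.113 m, which is the same height above the tip as at the grasp. The forces I read while inserting and turning stayed under about 11 N.
- **Turn:** the tool turned 93° clockwise. The crossbar now lies at 6.8°, about 92° from where it entered. Allowing for the key's play, I put the screw at about 1.25 to 1.6 rad; I had no direct reading of the screw itself.
- **After release:** the wrist picture puts the bar 70.5 mm long at the height it should have when fully home (nominal 70 mm), centred at about (0.604, -0.214). The scene picture shows the key standing upright.
- **Disagreement:** before insertion, the cameras differed by 2 to 4 mm on where the key sat along its bar. I aimed between them, and it entered with no sideways load.
- **Empty mount:** I never went near the empty mount or the green look-alike.

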